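# Load the bobbin into the draught guard

## Task

Pull the draught guard's door open past its roller catch and swing it wide, then lower the flanged steel bobbin gently onto the upright spindle inside until it sits fully down, and let go. Then push the door closed until the catch snaps it fully shut. Leave the other loose things on the table where they are.

Things in the scene. Friction and masses are not known exactly. Their poses are not given: they have to be found in the camera images.
- door (a joint): Angle (rad) of the draught guard's door: 0 fully shut, growing to a stop at 1.8 as it opens; seen from above it opens clockwise, its free end swinging to the guard's front. Light friction (0.06 N m) keeps it where it is left. Clear door, L-shaped in side view: a front panel 186 mm wide, 16 to 116 mm above the table, joined to a flat roof 180 mm deep that covers the guard and swings with it.
- door_knob (a point): Mid-height of the black round upright knob on the door's roof (roof's top face 118 mm above the table): 20 mm diameter, top at 160 mm; this point at 140 mm. Measured in the door it is 35 mm behind and 125 mm along the front panel from the hinge line (130 mm radius); when shut that is 65 mm in front and 33 mm right of the spindle (-x, -y of spindle_seat).
- door_hinge (a point): Point on the door's vertical hinge line at the guard's front left corner (left as one looks along the guard's +x), 140 mm above the table: 100 mm in front and 92 mm left of the spindle. Fixed to the guard; axes as spindle_seat.
- catch (a point): The white sprung roller of the catch, inside the guard's front right corner, 65 mm above the table. It acts on the door between 0 and about 0.11 rad: closing takes about 11 N at the knob at 0.1 rad, fading to none at 0.04, from where it snaps the door to 0; opening takes about 9 N at the knob, from 0 to 0.04 rad.
- spindle_seat (a point): Centre of the face the bobbin must sit on, 30 mm above the table: a dark disc (72 mm diameter) in the guard, from which a steel spindle of 12 mm diameter rises 60 mm, its top 10 mm tapering to 3 mm. Guard axes: x front to back, y left, z up. Guard: fixed, about 200 x 200 mm, clear walls 112 mm high, 90 mm left and right of this point, 81 mm behind; open in front and on top when the door is open.
- bobbin_mid (a point): Centre, half-way up, of the flanged steel bobbin standing on the table left or right of the guard: 56 mm high, flanges 46 mm in diameter (upper 10 mm thick, lower 8 mm), core 28 mm in diameter, bore of 15 mm right through, 0.25 to 0.45 kg. This point is 28 mm above its underside; z is along the bore. The only loose piece with flanges.
- sleeve: Bystander: plain steel ring, 48 mm outside, 32 mm bore, 40 mm high; origin at the centre of its underside.
- pillar: Bystander: plain solid steel cylinder, 42 mm diameter, 58 mm high; origin at the centre of its underside.
- jar: Bystander: small brown glass jar with a lid, 56 mm diameter, 62 mm high; origin at the centre of its underside.
- brush: Bystander: hand brush lying on the table; origin near its middle, on the table.
- veeblock: Bystander: dark steel vee block, 60 by 50 by 40 mm; origin at the centre of its underside.
- vise: Bystander: small aluminium bench vise with a screw, about 170 by 50 by 50 mm; origin at the centre of its underside.
Mind the look-alikes: they are no part of the job. Leave any blue or green look-alike of the part that bears bobbin_mid alone.

How it is judged:
On the way, in this order (a step that is already met when the one before it is completed fails the run):
1. the door is swung open past its catch, to more than 1.0 rad (value of joint door above 1 rad), for 0.2 s.
2. the bobbin sits fully down on the spindle, upright and let go, with the door still open (horizontal distance between bobbin_mid and spindle_seat below 0.004 m and z of bobbin_mid in the frame of spindle_seat below 0.031 m and angle between bobbin_mid's own z axis and vertical below 0.1 rad and contact force between the fingers and bobbin below 0.1 N and value of joint door above 0.5 rad), for 0.2 s.
At the end, for the whole second after the job is handed in: The door is held fully shut by its catch (within 0.025 rad), and the bobbin stands upright (same end up as at the start, within 0.1 rad) and at rest on the spindle, within 4 mm of its axis and seated to within 3 mm (value of joint door below 0.025 rad and horizontal distance between bobbin_mid and spindle_seat below 0.004 m and z of bobbin_mid in the frame of spindle_seat between 0.025 and 0.031 m and angle between bobbin_mid's own z axis and vertical below 0.1 rad and linear speed of bobbin below 0.02 m/s); the robot touches nothing.
It fails at once if the bobbin is dropped onto the spindle (falling faster than 0.5 m/s over it) (horizontal distance between bobbin_mid and spindle_seat below 0.02 m and height (world z) of bobbin_mid below 0.12 m and linear speed of bobbin above 0.5 m/s).
It fails at once if another loose thing is shifted by more than 40 mm (distance of any of sleeve, pillar, jar, brush, veeblock, vise from where it was at the start of the episode above 0.04 m).
It also fails if it takes over 72 s, if anything falls off the work surface, if the arm or the gripper's body presses on something with over 40 N, if the wrist force passes 120 N, or if a joint passes its speed limit or range.

## Robot

A 6-joint arm with a two-finger parallel gripper is mounted at the origin on the work surface. World frame = base frame: x ahead of the robot, y to its left, z up, the work surface at z = 0. Lengths are in m, angles in rad, forces in N, time in s.
With the tool pointing down it reaches from about 0.3 to 1 m from the base axis. Payload 5.1 kg.
Tool frame: the origin (TCP) lies on the centre line of the jaws, within the pads' length; the fingertips stand 17 mm ahead of it and the grasp point (between the pads) lies 2 mm behind it; z points along the fingers, y is the direction in which the jaws open and shut (so a half turn about z gives the same grasp; the last joint's range is limited). The gripper opens to 95 mm and grips with 3 to 60 N. Pads are 20 mm wide; open, the fingers measure 119 mm over their backs; the gripper's body (75 mm by 180 mm) begins 59 mm behind the grasp point.
Start: joints at [1.235, 0.124, 1.65, -0, 1.367, -0.083], TCP at [0.163, 0.629, 0.232] pointing down, gripper open.
Joint ranges: [-2.61, 2.61], [-1.02, 2.33], [0.03, 2.71], [-1.35, 4.49], [0.32, 2.68], [-2.91, 2.91]. Speed limits (rad/s): [2.57, 2.57, 3.14, 3.14, 3.14, 3.14].

## Interface

Orientations are given as a unit quaternion [w, x, y, z].
In Python, from rig import manip, eyes gives the robot as it stands.
- The arm moves only by the tool send_rows, never from a script. Its argument "steps" is a list of rows, each an object with "xyz": the shift along the tool's x, y, z in mm, a list of three; "spin": the turn about the tool's z in rad. In form: [{"xyz": [dx, dy, dz], "spin": spin}, ...]. A call has 1 to 10 rows; each row shifts and turns the commanded pose from where the row before left it, along the tool's axes as they then stand; what a row does not reach is not made up. A row lasts 1/10 s, in which the tool goes at most 50 mm and 8.59 degrees, less where a joint would pass 70% of its speed; a pose out of reach is approached as far as the arm can. A call is refused whole if a number of a shift passes 50 or a number of a turn 0.15, either way. A call with a gripper value outside its range is refused whole. "fingers" is the closure in counts, from 0 (fully open) to 255 (shut), set as the call begins (left out, the last holds). The fingers move at their own pace and stop on an object; "grip_force" is the grip in N (left out, the last holds). Time passes only in rows, so rows that do not move let the fingers close. It gives the time, the measured TCP pose, the force and the opening at its end, in the units of the state.
- manip.get_state(): the state, without advancing time (a new reading comes with each control period).
- eyes.snapshot(name): name is "side" or "top"; returns the picture (420x560x3 uint8, red, green, blue); there is no depth.
- eyes.get_calibration(name): a dict with "vfov" (degrees; the focal length in pixels is half the picture's height over the tangent of half this angle, whatever the lens; pixels are square), "cx", "cy" (the principal point, pixels), "rvec" (rotation vector, rad) and "tvec" (3), from world to camera coordinates, as OpenCV has them. Camera axes: x right, y down, z forward; pixel columns grow to the right and rows downward; lengths in m; the calibration is good to about 2 mm. A picture is of the moment at which its call begins. get_calibration takes no time and is no camera call.
- manip.finish_job(): hands the job in, once; it reports no verdict.
The state is a dict: "time": time; "joint_positions": joint angles; "joint_vel": joint speeds; "tau": joint torques, N m; "tool_pos": TCP position; "ee_rot": TCP orientation; "ft_force": force on the tool from outside, world axes, zero at the start; "moment": the same for the moment, N m; "gripper_width": opening from 0.0 (shut) to 1.0 (fully open).
Only numpy, scipy, OpenCV 4.12 (cv2) and the standard library are available. Lean on these libraries where they do the work, as an engineer would, in place of code of your own. Each camera call takes 0.05 s, during which the arm holds its last target. There are 200 camera calls.

## Working session

There is one attempt and no reset: what is moved stays moved. The work goes in short steps, Python scripts to look and compute and a tool call to move; the robot and the scene stay as the last step left them, time stands still between calls to the robot, and variables do not carry over. Pictures are saved under pics/ and viewed, about 8 in all and at most 12, crops included, and the job is handed in when it is done.

Besides the shell and the picture viewer there is one more tool, called after "Emit:" as name(argument=value, ...), one argument or row to a line, values as JSON. send_rows: Moves the arm, as the interface text tells. Its arguments: {"type":"object","properties":{"steps":{"type":"array"},"fingers":{"type":"number"},"grip_force":{"type":"number"}},"required":["steps"]}

```bash
mkdir -p pics; ls; python3 - <<'E'
from rig import manip, eyes
import cv2
print(manip.get_state())
for n in ("side","top"):
    print(n, eyes.get_calibration(n))
    cv2.imwrite(f"pics/{n}0.png", cv2.cvtColor(eyes.snapshot(n),cv2.COLOR_RGB2BGR))
E
```

```text
pics
{'time': 0.0, 'joint_positions': array([ 1.23538184e+00,  1.24495744e-01,  1.65167882e+00,  3.97932071e-05,
        1.36747999e+00, -8.26340669e-02]), 'joint_vel': array([ 2.06331007e-03,  1.29420899e-03, -7.04787929e-04, -5.09691822e-04,
       -7.53763530e-05, -1.41637154e-03]), 'tau': array([-7.43893906e-04, -4.17597485e+01, -3.59932566e+01,  7.75089255e-02,
        4.90135595e-02, -1.41236010e-04]), 'tool_pos': array([0.16240202, 0.62875914, 0.23039022]), 'ee_rot': array([-2.32986137e-04,  1.26057914e-01,  9.92022348e-01, -1.00446631e-03]), 'ft_force': array([-0.12723426, -0.33098813,  0.91759783]), 'moment': array([ 0.01832075, -0.00995407,  0.03915728]), 'gripper_width': 1.0005517144411495}
side {'vfov': 54.24251922242031, 'cx': 281.30626363319556, 'cy': 211.36022657592304, 'rvec': array([ 2.01039553, -0.86082057,  0.49594635]), 'tvec': array([-0.39050448,  0.30879158,  0.80568492])}
top {'vfov': 43.03851353602933, 'cx': 286.4654742222539, 'cy': 215.21851439336038, 'rvec': array([ 2.16058682, -2.14450648,  0.13203021]), 'tvec': array([-0.00956629,  0.54123912,  1.45545587])}
```

View pics/top0.png

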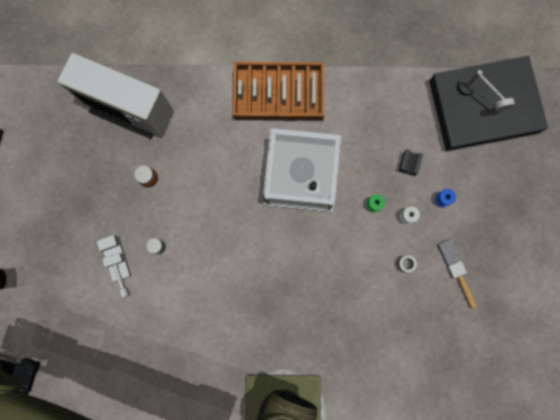

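View pics/side0.png

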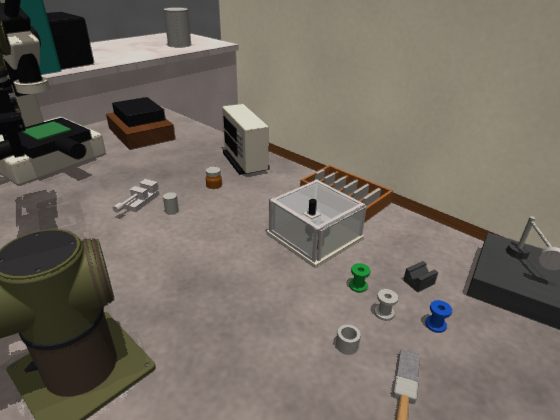

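The top view shows the guard centred near (302,170), its knob at (313,186) and the steel bobbin at (411,215), between the green look-alike at (377,203) and the blue one at (446,198). In the side view the steel bobbin is at (387,304) and the knob at (312,206). I'll enlarge both crops to measure.

```bash
python3 - <<'E'
import cv2,numpy as np
t=cv2.imread("pics/top0.png"); s=cv2.imread("pics/side0.png")
def crop(im,x0,y0,x1,y1,k):
    c=cv2.resize(im[y0:y1,x0:x1],None,fx=k,fy=k,interpolation=cv2.INTER_CUBIC)
    for x in range(-(-x0//10)*10,x1,10):
        cv2.line(c,((x-x0)*k,0),((x-x0)*k,6),(0,0,255),1)
        if x%20==0: cv2.putText(c,str(x),((x-x0)*k,16),0,.35,(0,255,255),1)
    for y in range(-(-y0//10)*10,y1,10):
        cv2.line(c,(0,(y-y0)*k),(6,(y-y0)*k),(0,0,255),1)
        if y%20==0: cv2.putText(c,str(y),(8,(y-y0)*k+4),0,.35,(0,255,255),1)
    return c
cv2.imwrite("pics/top_c.png",crop(t,255,122,430,238,4)[:600,:800])
cv2.imwrite("pics/side_c.png",crop(s,260,175,410,325,4)[:600,:800])
E
```

```text
(no output)
```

View pics/top_c.png

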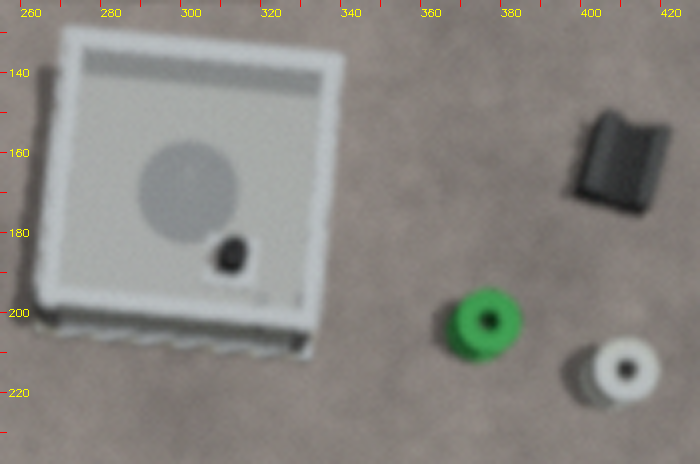

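View pics/side_c.png

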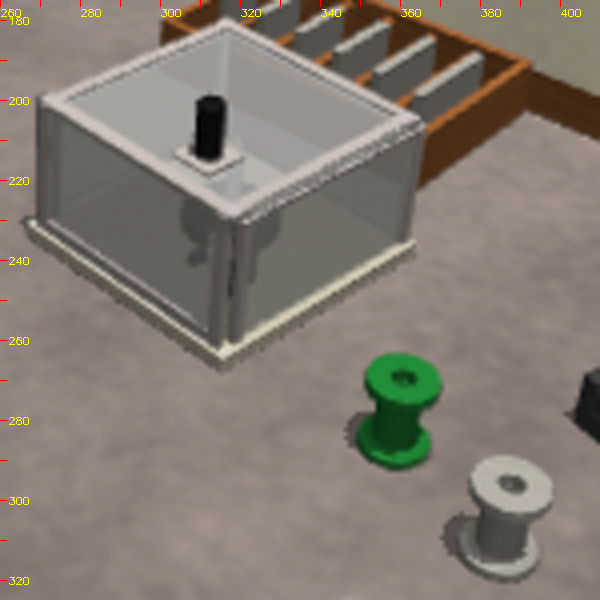

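```bash
cat > h.py <<'E'
import numpy as np, cv2
from scipy.optimize import least_squares
from rig import manip, eyes
C={}
for n in ("side","top"):
    c=eyes.get_calibration(n); f=210/np.tan(np.radians(c["vfov"]/2))
    C[n]=(np.array([[f,0,c["cx"]],[0,f,c["cy"]],[0,0,1]]),np.array(c["rvec"],float),np.array(c["tvec"],float))
def proj(n,p):
    K,r,t=C[n]; return cv2.projectPoints(np.atleast_2d(np.array(p,float)),r,t,K,None)[0][:,0]
def tri(top,side):
    f=lambda p:np.r_[proj("top",p)[0]-top,proj("side",p)[0]-side]
    s=least_squares(f,[.6,0,.05]); return s.x,s.fun
def plane(n,px,z):
    K,r,t=C[n]; R=cv2.Rodrigues(r)[0]; o=-R.T@t; d=R.T@np.linalg.inv(K)@np.r_[px,1]
    return o+d*(z-o[2])/d[2]
E
python3 - <<'E'
from h import *
np.set_printoptions(precision=4,suppress=True)
for n in C: print(n,"cam",-cv2.Rodrigues(C[n][1])[0].T@C[n][2], "f",C[n][0][0,0])
print("base",proj("top",[0,0,0]),proj("side",[0,0,0]),"tcp",proj("top",[.162,.629,.23]),proj("side",[.162,.629,.23]))
for l,t,s in [("bob top",(411.75,214.5),(388,296.2)),("knob top",(314,183),(312.5,199.8)),
  ("BL",(271.5,129),(0,0)),]:
    if s[0]: print(l,*tri(t,s))
print("side knob z.16",plane("side",(312.5,199.8),.16),"bottom z.12",plane("side",(312,214),.118))
print("top knob z.16",plane("top",(314,183.5),.16),"base .118",plane("top",(311.7,187),.118))
print("disc",plane("top",(302,169.7),.03))
print("bob z56 top/side",plane("top",(411.75,214.5),.056),plane("side",(388,296.2),.056))
# guard top corners FL? top crop coords -> roof z .118
for l,p in [("backleft",(271,129)),("backright",(341,135.5)),("frontright",(334.5,203.5)),("frontleft",(264,197.5))]: print(l,plane("top",p,.118))
for l,p in [("s left",(270,199.5)),("s far",(316,179.5)),("s right",(365,205)),("s near",(318.5,229))]: print(l,plane("side",p,.118))
E
```

```text
side cam [-0.1161 -0.6217  0.7049] f 410.0007723395717
top cam [ 0.3509 -0.0146  1.5126] f 532.5910586747053
base [[282.9649 413.2727]] [[ 82.5845 368.4996]] tcp [[ 14.8432 362.7279]] [[ 16.0186 143.6207]]
bob top [ 0.5436 -0.3517  0.053 ] [ 0.0861 -0.0653 -0.086   0.0121]
knob top [ 0.6082 -0.0752  0.1588] [-0.6042  0.5607  0.8163 -0.0931]
side knob z.16 [ 0.6048 -0.0752  0.16  ] bottom z.12 [ 0.6038 -0.0777  0.118 ]
top knob z.16 [ 0.6082 -0.0767  0.16  ] base .118 [ 0.6067 -0.0725  0.118 ]
disc [ 0.6724 -0.0486  0.03  ]
bob z56 top/side [ 0.543  -0.3508  0.056 ] [ 0.5407 -0.3531  0.056 ]
backleft [0.7647 0.0375 0.118 ]
backright [ 0.7479 -0.1511  0.118 ]
frontright [ 0.5627 -0.1329  0.118 ]
frontleft [0.5775 0.0539 0.118 ]
s left [0.5785 0.0512 0.118 ]
s far [0.7592 0.0343 0.118 ]
s right [ 0.7406 -0.1519  0.118 ]
s near [ 0.5626 -0.1324  0.118 ]
```

Triangulated points, all in world axes:

| Point | x, y (m) | Check |
|---|---|---|
| Spindle | (0.672, -0.049) | guard yaw about -0.09 |
| Knob | (0.605, -0.0755) | matches the given offsets from the spindle |
| Hinge | (0.581, 0.052) | matches the roof corners |
| Bobbin | (0.543, -0.351) | top z 0.053, expected 0.056 |

Next I need a row planner.

```bash
cat > plan.py <<'E'
import numpy as np
from scipy.spatial.transform import Rotation as Ro
from rig import manip
def pose():
    s=manip.get_state(); w,x,y,z=s["ee_rot"]; Y=Ro.from_quat([x,y,z,w]).as_matrix()[:,1]
    return np.r_[s["tool_pos"],np.arctan2(Y[1],Y[0])]
def plan(wps,start=None):
    """wps: (x,y,z,yaw of tool y,rows). Prints rounded rows, tracking rounding."""
    p=pose() if start is None else np.array(start,float); print("start",p.round(4)); k=0
    for wp in wps:
        q0=p.copy(); n=wp[4]
        for i in range(1,n+1):
            q=q0+(np.array(wp[:4])-q0)*i/n; a=p[3]
            d=1000*(q-p)[:3]; X=np.array([-np.sin(a),np.cos(a),0]); Y=np.array([np.cos(a),np.sin(a),0])
            v=np.round([d@X,d@Y,-d[2]]); s=round(a-q[3],2)
            p[:3]+=(v[0]*X+v[1]*Y-[0,0,v[2]*1.0])/1000 if False else (v[0]*X+v[1]*Y+np.array([0,0,-v[2]]))/1000
            p[3]-=s; k+=1
            print('{"xyz":[%d,%d,%d],"spin":%g},'%(*v,s),end="\n\n" if k%10==0 else "")
    print("\nend",p.round(4))
E
sed -i 's/(v\[0\]\*X+v\[1\]\*Y-\[0,0,v\[2\]\*1.0\])\/1000 if False else //' plan.py
python3 -c "
from plan import *
plan([(.605,-.0755,.225,.183,22),(.605,-.0755,.144,.183,6)])"
```

```text
start [0.1624 0.6288 0.2305 1.318 ]
{"xyz":[-27,-26,0],"spin":0.05},{"xyz":[-29,-24,1],"spin":0.05},{"xyz":[-30,-24,0],"spin":0.05},{"xyz":[-31,-21,0],"spin":0.06},{"xyz":[-33,-20,0],"spin":0.05},{"xyz":[-33,-18,1],"spin":0.05},{"xyz":[-34,-16,0],"spin":0.05},{"xyz":[-35,-15,0],"spin":0.05},{"xyz":[-35,-13,0],"spin":0.05},{"xyz":[-36,-11,1],"spin":0.06},

{"xyz":[-37,-9,0],"spin":0.05},{"xyz":[-37,-7,0],"spin":0.05},{"xyz":[-38,-5,0],"spin":0.05},{"xyz":[-37,-3,1],"spin":0.05},{"xyz":[-38,-1,0],"spin":0.05},{"xyz":[-38,0,0],"spin":0.06},{"xyz":[-38,3,0],"spin":0.05},{"xyz":[-37,4,1],"spin":0.05},{"xyz":[-37,7,0],"spin":0.05},{"xyz":[-37,8,0],"spin":0.05},

{"xyz":[-37,11,0],"spin":0.05},{"xyz":[-36,12,1],"spin":0.05},{"xyz":[0,0,13],"spin":0},{"xyz":[0,0,14],"spin":0},{"xyz":[0,0,13],"spin":0},{"xyz":[0,0,14],"spin":0},{"xyz":[0,0,13],"spin":0},{"xyz":[0,0,14],"spin":0},
end [ 0.6055 -0.0758  0.1435  0.188 ]
```

Emit:
send_rows(
  steps=[
    {"xyz": [-27,-26,0],"spin": 0.05},
    {"xyz": [-29,-24,1],"spin": 0.05},
    {"xyz": [-30,-24,0],"spin": 0.05},
    {"xyz": [-31,-21,0],"spin": 0.06},
    {"xyz": [-33,-20,0],"spin": 0.05},
    {"xyz": [-33,-18,1],"spin": 0.05},
    {"xyz": [-34,-16,0],"spin": 0.05},
    {"xyz": [-35,-15,0],"spin": 0.05},
    {"xyz": [-35,-13,0],"spin": 0.05},
    {"xyz": [-36,-11,1],"spin": 0.06},
  ],
  fingers=90,
  grip_force=20,
)

```text
time: 1.1
tool_pos: [0.3636, 0.3078, 0.2284]
ee_rot: [-0.0, 0.378, 0.926, -0.0]
ft_force: [-0.6, 1.3, -0.3]
gripper_width: 0.652
```

Emit:
send_rows(
  steps=[
    {"xyz": [-37,-9,0],"spin": 0.05},
    {"xyz": [-37,-7,0],"spin": 0.05},
    {"xyz": [-38,-5,0],"spin": 0.05},
    {"xyz": [-37,-3,1],"spin": 0.05},
    {"xyz": [-38,-1,0],"spin": 0.05},
    {"xyz": [-38,0,0],"spin": 0.06},
    {"xyz": [-38,3,0],"spin": 0.05},
    {"xyz": [-37,4,1],"spin": 0.05},
    {"xyz": [-37,7,0],"spin": 0.05},
    {"xyz": [-37,8,0],"spin": 0.05},
  ],
)

```text
time: 2.1
tool_pos: [0.5648, -0.0122, 0.2261]
ee_rot: [-0.0, 0.599, 0.801, -0.0]
ft_force: [0.3, -0.5, -0.2]
gripper_width: 0.647
```

Emit:
send_rows(
  steps=[
    {"xyz": [-37,11,0],"spin": 0.05},
    {"xyz": [-36,12,1],"spin": 0.05},
    {"xyz": [0,0,0],"spin": 0},
    {"xyz": [0,0,0],"spin": 0},
  ],
)

```text
time: 2.5
tool_pos: [0.6054, -0.0757, 0.2247]
ee_rot: [-0.001, 0.638, 0.77, -0.0]
ft_force: [-0.3, 0.8, 1.2]
gripper_width: 0.645
```

```bash
python3 - <<'E'
from plan import *
from h import *
plan([(.605,-.0755,.144,.183,7)])
p=pose()
im=[]
for n in ("top","side"):
    a=cv2.cvtColor(eyes.snapshot(n),cv2.COLOR_RGB2BGR); cv2.imwrite(f"pics/{n}1.png",a)
    for q in proj(n,[p[:3],p[:3]-[0,0,.017]]): cv2.drawMarker(a,tuple(q.round().astype(int)),(0,0,255),0,5)
    u=proj(n,p[:3])[0].astype(int); x0,y0=u[0]-50,u[1]-50
    im.append(cv2.resize(a[y0:y0+100,x0:x0+100],(400,400),interpolation=cv2.INTER_CUBIC))
cv2.imwrite("pics/c1.png",np.hstack(im))
E
```

```text
start [ 0.6054 -0.0757  0.2247  0.187 ]
{"xyz":[0,0,12],"spin":0},{"xyz":[0,0,11],"spin":0},{"xyz":[0,0,12],"spin":0},{"xyz":[0,0,11],"spin":0},{"xyz":[0,0,12],"spin":0},{"xyz":[0,0,11],"spin":0},{"xyz":[0,0,12],"spin":0},
end [ 0.6054 -0.0757  0.1437  0.187 ]
```

View pics/c1.png

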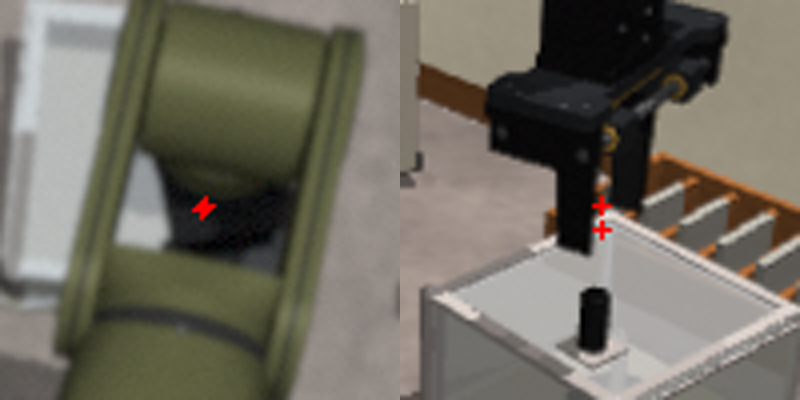

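The side crop shows the open fingers straddling the knob. The TCP mark falls midway between them and within about 1 px of the knob's axis, so I'll descend and grip.

Emit:
send_rows(
  steps=[
    {"xyz": [0,0,12],"spin": 0},
    {"xyz": [0,0,11],"spin": 0},
    {"xyz": [0,0,12],"spin": 0},
    {"xyz": [0,0,11],"spin": 0},
    {"xyz": [0,0,12],"spin": 0},
    {"xyz": [0,0,11],"spin": 0},
    {"xyz": [0,0,12],"spin": 0},
    {"xyz": [0,0,0],"spin": 0},
  ],
)

```text
time: 3.4
tool_pos: [0.6044, -0.0751, 0.1419]
ee_rot: [-0.002, 0.638, 0.77, -0.001]
ft_force: [-0.2, -0.2, -0.2]
gripper_width: 0.649
```

Emit:
send_rows(
  steps=[
    {"xyz": [0,0,0],"spin": 0},
    {"xyz": [0,0,0],"spin": 0},
    {"xyz": [0,0,0],"spin": 0},
    {"xyz": [0,0,0],"spin": 0},
    {"xyz": [0,0,0],"spin": 0},
    {"xyz": [0,0,0],"spin": 0},
  ],
  fingers=255,
  grip_force=25,
)

```text
time: 4.0
tool_pos: [0.6062, -0.0752, 0.145]
ee_rot: [0.001, 0.638, 0.77, 0.0]
ft_force: [1.7, 0.1, -2.7]
gripper_width: 0.204
```

```bash
python3 - <<'E'
from plan import *
p=pose(); print(manip.get_state()["ft_force"])
h=np.array([.581,.052]); r=p[:2]-h; print(np.hypot(*r))
w=[]
for i in range(1,29):
    t=1.7*i/28; c,s=np.cos(t),np.sin(t)
    q=h+np.array([c*r[0]+s*r[1],-s*r[0]+c*r[1]]); w.append((*q,p[2],p[3]-t,1))
plan(w)
E
```

```text
[ 1.67291683  0.08841775 -2.72546113]
0.12970591395257788
start [ 0.6062 -0.0752  0.145   0.188 ]
{"xyz":[0,-8,0],"spin":0.06},{"xyz":[0,-8,0],"spin":0.06},{"xyz":[1,-8,0],"spin":0.06},{"xyz":[0,-7,0],"spin":0.06},{"xyz":[0,-8,0],"spin":0.06},{"xyz":[0,-8,0],"spin":0.06},{"xyz":[0,-8,0],"spin":0.06},{"xyz":[1,-8,0],"spin":0.07},{"xyz":[0,-8,0],"spin":0.06},{"xyz":[0,-8,0],"spin":0.06},

{"xyz":[0,-8,0],"spin":0.06},{"xyz":[0,-7,0],"spin":0.06},{"xyz":[0,-8,0],"spin":0.06},{"xyz":[1,-8,0],"spin":0.06},{"xyz":[0,-8,0],"spin":0.06},{"xyz":[0,-8,0],"spin":0.06},{"xyz":[0,-8,0],"spin":0.06},{"xyz":[0,-8,0],"spin":0.06},{"xyz":[1,-8,0],"spin":0.06},{"xyz":[0,-7,0],"spin":0.06},

{"xyz":[0,-8,0],"spin":0.06},{"xyz":[0,-8,0],"spin":0.07},{"xyz":[0,-8,0],"spin":0.06},{"xyz":[0,-8,0],"spin":0.06},{"xyz":[1,-8,0],"spin":0.06},{"xyz":[0,-8,0],"spin":0.06},{"xyz":[0,-8,0],"spin":0.06},{"xyz":[0,-7,0],"spin":0.06},
end [ 0.4514  0.043   0.145  -1.512 ]
```

Knob held: opening 0.204 × 95 mm = 19.4 mm, against a 20 mm knob. The radius also checks at 0.1297 m against 0.130 m. Now I'll pull the door open.

Emit:
send_rows(
  steps=[
    {"xyz": [0,-8,0],"spin": 0.06},
    {"xyz": [0,-8,0],"spin": 0.06},
    {"xyz": [1,-8,0],"spin": 0.06},
    {"xyz": [0,-7,0],"spin": 0.06},
    {"xyz": [0,-8,0],"spin": 0.06},
    {"xyz": [0,-8,0],"spin": 0.06},
    {"xyz": [0,-8,0],"spin": 0.06},
    {"xyz": [1,-8,0],"spin": 0.07},
    {"xyz": [0,-8,0],"spin": 0.06},
    {"xyz": [0,-8,0],"spin": 0.06},
  ],
)

```text
time: 5.0
tool_pos: [0.5292, -0.0656, 0.1449]
ee_rot: [-0.0, 0.841, 0.542, 0.002]
ft_force: [4.0, 4.8, -1.8]
gripper_width: 0.203
```

Emit:
send_rows(
  steps=[
    {"xyz": [0,-8,0],"spin": 0.06},
    {"xyz": [0,-7,0],"spin": 0.06},
    {"xyz": [0,-8,0],"spin": 0.06},
    {"xyz": [1,-8,0],"spin": 0.06},
    {"xyz": [0,-8,0],"spin": 0.06},
    {"xyz": [0,-8,0],"spin": 0.06},
    {"xyz": [0,-8,0],"spin": 0.06},
    {"xyz": [0,-8,0],"spin": 0.06},
    {"xyz": [1,-8,0],"spin": 0.06},
    {"xyz": [0,-7,0],"spin": 0.06},
  ],
)

```text
time: 6.0
tool_pos: [0.4721, -0.0153, 0.1449]
ee_rot: [-0.0, 0.963, 0.269, 0.003]
ft_force: [9.0, 4.1, -5.0]
gripper_width: 0.203
```

Emit:
send_rows(
  steps=[
    {"xyz": [0,-8,0],"spin": 0.06},
    {"xyz": [0,-8,0],"spin": 0.07},
    {"xyz": [0,-8,0],"spin": 0.06},
    {"xyz": [0,-8,0],"spin": 0.06},
    {"xyz": [1,-8,0],"spin": 0.06},
    {"xyz": [0,-8,0],"spin": 0.06},
    {"xyz": [0,-8,0],"spin": 0.06},
    {"xyz": [0,-7,0],"spin": 0.06},
    {"xyz": [0,0,0],"spin": 0},
    {"xyz": [0,0,0],"spin": 0},
  ],
)

```text
time: 7.0
tool_pos: [0.4532, 0.0433, 0.1449]
ee_rot: [-0.0, 1.0, 0.03, 0.004]
ft_force: [9.9, 1.8, -6.6]
gripper_width: 0.203
```

Emit:
send_rows(
  steps=[
    {"xyz": [0,0,0],"spin": 0},
    {"xyz": [0,0,0],"spin": 0},
    {"xyz": [0,0,-5],"spin": 0},
    {"xyz": [0,0,-15],"spin": 0},
    {"xyz": [0,0,-20],"spin": 0},
    {"xyz": [0,0,-20],"spin": 0},
    {"xyz": [0,0,-20],"spin": 0},
  ],
  fingers=0,
)

```text
time: 7.7
tool_pos: [0.4511, 0.043, 0.227]
ee_rot: [0.0, 1.0, 0.029, 0.001]
ft_force: [0.1, 0.5, -0.6]
gripper_width: 0.738
```

```bash
python3 -c "
from plan import *
plan([(.542,-.352,.2,.1,16)])"
```

```text
start [ 0.4511  0.043   0.227  -1.5121]
{"xyz":[4,25,2],"spin":-0.1},{"xyz":[2,25,1],"spin":-0.1},{"xyz":[-1,26,2],"spin":-0.1},{"xyz":[-3,25,2],"spin":-0.1},{"xyz":[-6,24,1],"spin":-0.1},{"xyz":[-8,24,2],"spin":-0.1},{"xyz":[-11,23,2],"spin":-0.11},{"xyz":[-13,22,2],"spin":-0.1},{"xyz":[-15,20,1],"spin":-0.1},{"xyz":[-17,19,2],"spin":-0.1},

{"xyz":[-19,17,2],"spin":-0.1},{"xyz":[-21,14,1],"spin":-0.1},{"xyz":[-22,13,2],"spin":-0.1},{"xyz":[-23,11,2],"spin":-0.1},{"xyz":[-24,8,1],"spin":-0.1},{"xyz":[-24,6,2],"spin":-0.1},
end [ 0.5422 -0.3516  0.2     0.0979]
```

Emit:
send_rows(
  steps=[
    {"xyz": [4,25,2],"spin": -0.1},
    {"xyz": [2,25,1],"spin": -0.1},
    {"xyz": [-1,26,2],"spin": -0.1},
    {"xyz": [-3,25,2],"spin": -0.1},
    {"xyz": [-6,24,1],"spin": -0.1},
    {"xyz": [-8,24,2],"spin": -0.1},
    {"xyz": [-11,23,2],"spin": -0.11},
    {"xyz": [-13,22,2],"spin": -0.1},
    {"xyz": [-15,20,1],"spin": -0.1},
    {"xyz": [-17,19,2],"spin": -0.1},
  ],
)

```text
time: 8.7
tool_pos: [0.5086, -0.2049, 0.2094]
ee_rot: [0.001, 0.86, 0.511, 0.0]
ft_force: [0.0, 0.0, 0.5]
gripper_width: 1.002
```

Emit:
send_rows(
  steps=[
    {"xyz": [-19,17,2],"spin": -0.1},
    {"xyz": [-21,14,1],"spin": -0.1},
    {"xyz": [-22,13,2],"spin": -0.1},
    {"xyz": [-23,11,2],"spin": -0.1},
    {"xyz": [-24,8,1],"spin": -0.1},
    {"xyz": [-24,6,2],"spin": -0.1},
    {"xyz": [0,0,0],"spin": 0},
    {"xyz": [0,0,0],"spin": 0},
  ],
)

```text
time: 9.5
tool_pos: [0.5421, -0.3519, 0.1986]
ee_rot: [0.0, 0.672, 0.74, 0.0]
ft_force: [0.6, 0.5, -0.0]
gripper_width: 1.003
```

```bash
python3 - <<'E'
from plan import *
from h import *
plan([(.542,-.352,.053,.1,10)])
p=pose()
im=[]
for n,(x0,y0) in (("top",(240,110)),("side",(230,170))):
    a=cv2.cvtColor(eyes.snapshot(n),cv2.COLOR_RGB2BGR); cv2.imwrite(f"pics/{n}2.png",a)
    for q in proj(n,[p[:3],p[:3]-[0,0,.017],[p[0],p[1],.056]]): cv2.drawMarker(a,tuple(q.round().astype(int)),(0,0,255),0,5)
    im.append(cv2.resize(a[y0:y0+200,x0:x0+200],(400,400),interpolation=cv2.INTER_CUBIC))
cv2.imwrite("pics/c2.png",np.hstack(im))
E
```

```text
start [ 0.5421 -0.3519  0.1986  0.0961]
{"xyz":[0,0,15],"spin":-0},{"xyz":[0,0,14],"spin":-0},{"xyz":[0,0,15],"spin":-0},{"xyz":[0,0,14],"spin":-0},{"xyz":[0,0,15],"spin":-0},{"xyz":[0,0,14],"spin":-0},{"xyz":[0,0,15],"spin":-0},{"xyz":[0,0,14],"spin":-0},{"xyz":[0,0,15],"spin":-0},{"xyz":[0,0,15],"spin":-0},


end [ 0.5421 -0.3519  0.0526  0.0961]
```

View pics/c2.png

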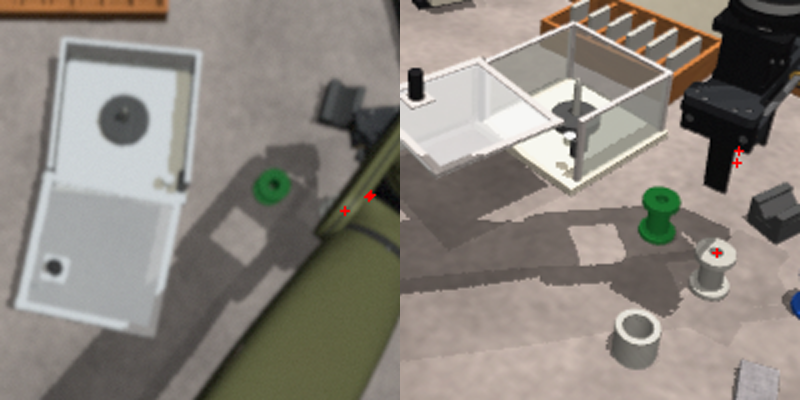

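The door stands wide open, the spindle is exposed, and the TCP's vertical projection lands on the bobbin's bore at crop (717,252). I'll descend and grip.

Emit:
send_rows(
  steps=[
    {"xyz": [0,0,15],"spin": 0},
    {"xyz": [0,0,14],"spin": 0},
    {"xyz": [0,0,15],"spin": 0},
    {"xyz": [0,0,14],"spin": 0},
    {"xyz": [0,0,15],"spin": 0},
    {"xyz": [0,0,14],"spin": 0},
    {"xyz": [0,0,15],"spin": 0},
    {"xyz": [0,0,14],"spin": 0},
    {"xyz": [0,0,15],"spin": 0},
    {"xyz": [0,0,14],"spin": 0},
  ],
)

```text
time: 10.6
tool_pos: [0.542, -0.3516, 0.0514]
ee_rot: [-0.0, 0.672, 0.741, -0.0]
ft_force: [0.4, 0.2, 0.1]
gripper_width: 0.999
```

Emit:
send_rows(
  steps=[
    {"xyz": [0,0,0],"spin": 0},
    {"xyz": [0,0,0],"spin": 0},
    {"xyz": [0,0,0],"spin": 0},
    {"xyz": [0,0,0],"spin": 0},
    {"xyz": [0,0,0],"spin": 0},
    {"xyz": [0,0,0],"spin": 0},
    {"xyz": [0,0,0],"spin": 0},
  ],
  fingers=255,
  grip_force=30,
)

```text
time: 11.3
tool_pos: [0.5433, -0.3519, 0.0537]
ee_rot: [0.002, 0.672, 0.741, 0.001]
ft_force: [0.3, -0.3, -2.1]
gripper_width: 0.482
```

```bash
python3 - <<'E'
from plan import *
from h import *
p=pose(); plan([(p[0],p[1],.165,p[3],7),(.63,-.20,.18,.05,6),(.672,-.049,.18,.0,8)])
im=[]
for n,(x0,y0),k in (("top",(265,130),5),("side",(260,170),5)):
    a=cv2.imread(f"pics/{n}2.png")
    c=cv2.resize(a[y0:y0+80,x0:x0+80],None,fx=k,fy=k,interpolation=cv2.INTER_CUBIC); im.append(c)
cv2.imwrite("pics/c3.png",np.hstack(im))
E
```

```text
start [ 0.5433 -0.3519  0.0537  0.0977]
{"xyz":[0,0,-16],"spin":0},{"xyz":[0,0,-16],"spin":0},{"xyz":[0,0,-16],"spin":0},{"xyz":[0,0,-16],"spin":0},{"xyz":[0,0,-15],"spin":0},{"xyz":[0,0,-16],"spin":0},{"xyz":[0,0,-16],"spin":0},{"xyz":[24,17,-3],"spin":0.01},{"xyz":[24,16,-2],"spin":0.01},{"xyz":[24,17,-3],"spin":0},

{"xyz":[24,16,-2],"spin":0.01},{"xyz":[24,16,-3],"spin":0.01},{"xyz":[25,16,-2],"spin":0.01},{"xyz":[19,6,0],"spin":0.01},{"xyz":[18,6,0],"spin":0},{"xyz":[19,6,0],"spin":0.01},{"xyz":[19,6,0],"spin":0},{"xyz":[18,6,0],"spin":0.01},{"xyz":[19,5,0],"spin":0.01},{"xyz":[19,6,0],"spin":0},

{"xyz":[19,5,0],"spin":0.01},
end [ 0.6718 -0.0486  0.1797 -0.0023]
```

View pics/c3.png

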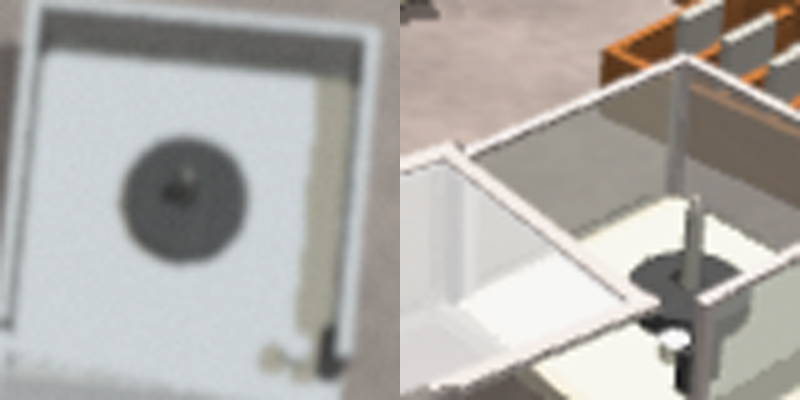

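Bobbin gripped: opening 45.8 mm, against a 46 mm flange. The crop shows the spindle tip at side (319,209.2) and top (302.4,164), with the disc centre at top (301.8,170).

Emit:
send_rows(
  steps=[
    {"xyz": [0,0,-16],"spin": 0},
    {"xyz": [0,0,-16],"spin": 0},
    {"xyz": [0,0,-16],"spin": 0},
    {"xyz": [0,0,-16],"spin": 0},
    {"xyz": [0,0,-15],"spin": 0},
    {"xyz": [0,0,-16],"spin": 0},
    {"xyz": [0,0,-16],"spin": 0},
    {"xyz": [24,17,-3],"spin": 0.01},
    {"xyz": [24,16,-2],"spin": 0.01},
    {"xyz": [24,17,-3],"spin": 0},
  ],
)

```text
time: 12.3
tool_pos: [0.5858, -0.2749, 0.1726]
ee_rot: [0.0, 0.679, 0.734, 0.0]
ft_force: [1.2, -0.3, -3.9]
gripper_width: 0.476
```

Emit:
send_rows(
  steps=[
    {"xyz": [24,16,-2],"spin": 0.01},
    {"xyz": [24,16,-3],"spin": 0.01},
    {"xyz": [25,16,-2],"spin": 0.01},
    {"xyz": [19,6,0],"spin": 0.01},
    {"xyz": [18,6,0],"spin": 0},
    {"xyz": [19,6,0],"spin": 0.01},
    {"xyz": [19,6,0],"spin": 0},
    {"xyz": [18,6,0],"spin": 0.01},
    {"xyz": [19,5,0],"spin": 0.01},
    {"xyz": [19,6,0],"spin": 0},
  ],
)

```text
time: 13.3
tool_pos: [0.6656, -0.0664, 0.1789]
ee_rot: [-0.0, 0.704, 0.71, -0.0]
ft_force: [0.6, 0.0, -3.8]
gripper_width: 0.478
```

Emit:
send_rows(
  steps=[
    {"xyz": [19,5,0],"spin": 0.01},
    {"xyz": [0,0,10],"spin": 0},
    {"xyz": [0,0,10],"spin": 0},
    {"xyz": [0,0,0],"spin": 0},
    {"xyz": [0,0,0],"spin": 0},
  ],
)

```text
time: 13.8
tool_pos: [0.6698, -0.0488, 0.1576]
ee_rot: [-0.001, 0.708, 0.706, -0.001]
ft_force: [-0.0, -0.2, -3.3]
gripper_width: 0.476
```

```bash
python3 - <<'E'
from plan import *
from h import *
np.set_printoptions(precision=4,suppress=True)
p=pose(); print(p, manip.get_state()["ft_force"],manip.get_state()["gripper_width"])
print("tip",*tri((302.4,164),(319,209.2)))
print("side tip z.09",plane("side",(319,209.2),.09),"side base z.03",plane("side",(318.4,226.4),.03),"disc top",plane("top",(301.8,170),.03),"tip top",plane("top",(302.4,164),.09))
n="side"; a=cv2.cvtColor(eyes.snapshot(n),cv2.COLOR_RGB2BGR); cv2.imwrite("pics/side3.png",a)
# expected bobbin bottom centre (TCP z minus 0.053+.0) and top
zb=p[2]-.0537
for q in proj(n,[[p[0],p[1],zb],[p[0],p[1],zb+.056]]): print(q)
x0,y0=270,150; k=6
c=cv2.resize(a[y0:y0+100,x0:x0+100],None,fx=k,fy=k,interpolation=cv2.INTER_CUBIC)
def m(pt,col): cv2.drawMarker(c,tuple(((pt-[x0,y0]+.5)*k-.5).round().astype(int)),col,0,10)
for q in proj(n,[[p[0],p[1],zb],[p[0],p[1],zb+.008],[p[0],p[1],zb+.056]]): m(q,(0,0,255))
# bottom flange outline predicted
th=np.linspace(0,6.28,60)
for q in proj(n,[[p[0]+.023*np.cos(t),p[1]+.023*np.sin(t),zb] for t in th]): cv2.circle(c,tuple(((q-[x0,y0]+.5)*k-.5).round().astype(int)),1,(0,255,255),-1)
cv2.imwrite("pics/c4.png",c)
E
```

```text
[ 0.6698 -0.0488  0.1576 -0.0029] [-0.0016 -0.236  -3.2817] 0.47620657277064077
tip [ 0.6755 -0.0477  0.087 ] [-0.1964  0.1793  0.2714 -0.0315]
side tip z.09 [ 0.671  -0.0501  0.09  ] side base z.03 [ 0.6743 -0.0507  0.03  ] disc top [ 0.6716 -0.048   0.03  ] tip top [ 0.6753 -0.0482  0.09  ]
[318.738  204.9906]
[320.2038 187.4205]
```

View pics/c4.png

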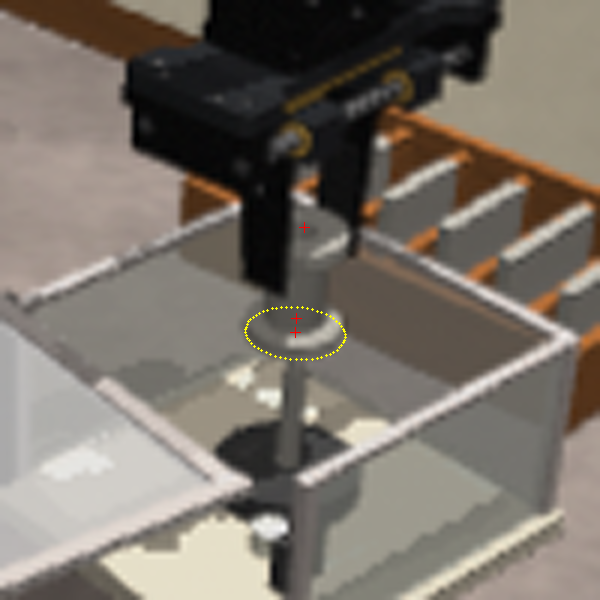

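The predicted flange outline matches the held bobbin in the image, so its pose in the hand is known. Taking measurements relative to the bobbin cancels the camera bias and gives a spindle target of (0.6738, -0.049). The knob grip implied x = 0.6739, which agrees. I'll move 4 mm and descend in stages.

Emit:
send_rows(
  steps=[
    {"xyz": [0,2,0],"spin": 0},
    {"xyz": [0,2,0],"spin": 0},
    {"xyz": [0,0,5],"spin": 0},
    {"xyz": [0,0,5],"spin": 0},
    {"xyz": [0,0,4],"spin": 0},
    {"xyz": [0,0,3],"spin": 0},
    {"xyz": [0,0,2],"spin": 0},
    {"xyz": [0,0,0],"spin": 0},
  ],
)

```text
time: 14.65
tool_pos: [0.6742, -0.0481, 0.1391]
ee_rot: [-0.0, 0.708, 0.706, -0.0]
ft_force: [-0.1, -0.4, -4.5]
gripper_width: 0.48
```

Emit:
send_rows(
  steps=[
    {"xyz": [0,0,2],"spin": 0},
    {"xyz": [0,0,2],"spin": 0},
    {"xyz": [0,0,2],"spin": 0},
    {"xyz": [0,0,0],"spin": 0},
  ],
)

```text
time: 15.05
tool_pos: [0.6742, -0.0482, 0.1332]
ee_rot: [-0.0, 0.708, 0.706, -0.0]
ft_force: [-1.0, -0.2, -3.9]
gripper_width: 0.481
```

Emit:
send_rows(
  steps=[
    {"xyz": [0,0,3],"spin": 0},
    {"xyz": [0,0,3],"spin": 0},
    {"xyz": [0,0,3],"spin": 0},
    {"xyz": [0,0,0],"spin": 0},
  ],
)

```text
time: 15.45
tool_pos: [0.674, -0.0481, 0.1238]
ee_rot: [-0.001, 0.708, 0.706, -0.0]
ft_force: [-0.1, 0.0, -5.3]
gripper_width: 0.476
```

Emit:
send_rows(
  steps=[
    {"xyz": [0,0,3],"spin": 0},
    {"xyz": [0,0,3],"spin": 0},
    {"xyz": [0,0,3],"spin": 0},
    {"xyz": [0,0,3],"spin": 0},
    {"xyz": [0,0,0],"spin": 0},
  ],
)

```text
time: 15.95
tool_pos: [0.674, -0.0481, 0.1118]
ee_rot: [-0.0, 0.708, 0.706, -0.0]
ft_force: [0.2, -0.4, -4.5]
gripper_width: 0.476
```

Emit:
send_rows(
  steps=[
    {"xyz": [0,0,4],"spin": 0},
    {"xyz": [0,0,4],"spin": 0},
    {"xyz": [0,0,4],"spin": 0},
    {"xyz": [0,0,4],"spin": 0},
    {"xyz": [0,0,4],"spin": 0},
    {"xyz": [0,0,3],"spin": 0},
    {"xyz": [0,0,2],"spin": 0},
    {"xyz": [0,0,0],"spin": 0},
  ],
)

```text
time: 16.75
tool_pos: [0.6742, -0.0482, 0.0871]
ee_rot: [-0.0, 0.708, 0.706, -0.0]
ft_force: [0.6, 0.9, -4.4]
gripper_width: 0.475
```

Emit:
send_rows(
  steps=[
    {"xyz": [0,0,1],"spin": 0},
    {"xyz": [0,0,1],"spin": 0},
    {"xyz": [0,0,0],"spin": 0},
  ],
)

```text
time: 17.05
tool_pos: [0.6745, -0.0482, 0.0857]
ee_rot: [0.0, 0.708, 0.706, 0.0]
ft_force: [-0.1, -0.3, -3.9]
gripper_width: 0.476
```

Still free of contact, about 1.5 mm above the seat. I'll ease down until it touches, then release.

Emit:
send_rows(
  steps=[
    {"xyz": [0,0,1],"spin": 0},
    {"xyz": [0,0,1],"spin": 0},
    {"xyz": [0,0,0],"spin": 0},
  ],
)

```text
time: 17.35
tool_pos: [0.6746, -0.0482, 0.0837]
ee_rot: [0.0, 0.708, 0.706, 0.0]
ft_force: [0.6, -0.2, -4.0]
gripper_width: 0.476
```

Emit:
send_rows(
  steps=[
    {"xyz": [0,0,0],"spin": 0},
    {"xyz": [0,0,0],"spin": 0},
    {"xyz": [0,0,0],"spin": 0},
    {"xyz": [0,0,0],"spin": 0},
  ],
  fingers=60,
)

```text
time: 17.75
tool_pos: [0.675, -0.0482, 0.0844]
ee_rot: [0.0, 0.708, 0.706, 0.0]
ft_force: [-0.8, -0.1, 0.2]
gripper_width: 0.739
```

Emit:
send_rows(
  steps=[
    {"xyz": [0,0,-4],"spin": 0},
    {"xyz": [0,0,-10],"spin": 0},
    {"xyz": [0,0,-20],"spin": 0},
    {"xyz": [0,0,-30],"spin": 0},
    {"xyz": [0,0,-40],"spin": 0},
    {"xyz": [0,0,-40],"spin": 0},
    {"xyz": [0,0,0],"spin": 0},
    {"xyz": [0,0,0],"spin": 0},
  ],
)

```text
time: 18.55
tool_pos: [0.6754, -0.0483, 0.2306]
ee_rot: [0.002, 0.708, 0.706, 0.001]
ft_force: [-0.8, -0.6, -1.1]
gripper_width: 0.765
```

```bash
python3 - <<'E'
from plan import *
from h import *
p=pose(); print(p)
im=[]
S=np.array([.6738,-.049])
for n,(x0,y0) in (("top",(230,120)),("side",(210,150))):
    a=cv2.cvtColor(eyes.snapshot(n),cv2.COLOR_RGB2BGR); cv2.imwrite(f"pics/{n}4.png",a)
    c=cv2.resize(a[y0:y0+130,x0:x0+130],(520,520),interpolation=cv2.INTER_CUBIC)[:, :400] if n=="top" else cv2.resize(a[y0:y0+130,x0:x0+130],(520,520),interpolation=cv2.INTER_CUBIC)[:,100:500]
    o=0 if n=="top" else 100
    for t in np.linspace(0,6.28,60):
        for z in (.03,.086):
            q=(proj(n,[*(S+.023*np.array([np.cos(t),np.sin(t)])),z])[0]-[x0,y0]+.5)*4-.5
            cv2.circle(c,(int(q[0]-o),int(q[1])),0,(0,255,255),-1)
    im.append(c)
cv2.imwrite("pics/c5.png",np.hstack(im))
E
```

```text
[ 0.67540848 -0.04832274  0.23058612 -0.00201693]
```

View pics/c5.png

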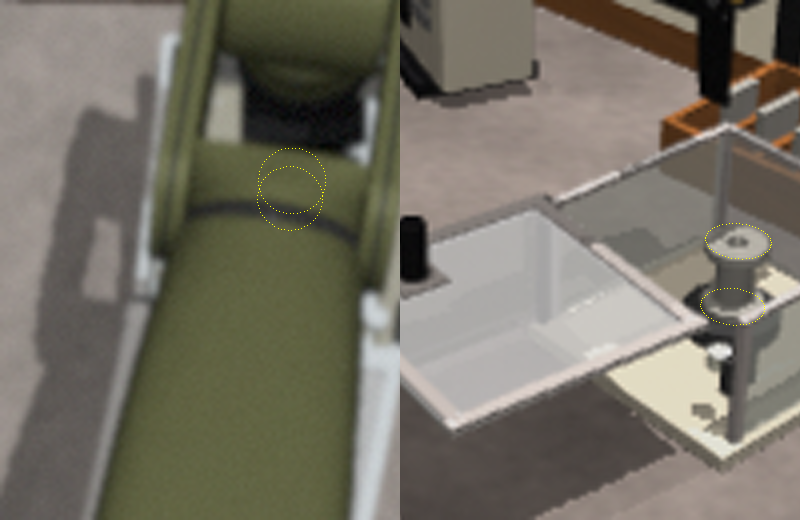

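Bobbin released and seated: the outline predicted for the seat height overlays it at crop (738,241). The knob is still where I left it. Next I'll return to it and close the door.

```bash
python3 - <<'E'
from plan import *
from h import *
print(plane("top",(267,243.8),.15))
plan([(.4525,.0433,.228,-1.512,14)])
E
```

```text
[0.45224613 0.04307195 0.15      ]
start [ 0.6738 -0.0481  0.2266 -0.002 ]
{"xyz":[6,-16,0],"spin":0.11},{"xyz":[5,-16,0],"spin":0.11},{"xyz":[3,-17,0],"spin":0.1},{"xyz":[1,-17,0],"spin":0.11},{"xyz":[0,-17,-1],"spin":0.11},{"xyz":[-3,-17,0],"spin":0.11},{"xyz":[-4,-17,0],"spin":0.1},{"xyz":[-6,-16,0],"spin":0.11},{"xyz":[-8,-15,0],"spin":0.11},{"xyz":[-10,-14,0],"spin":0.11},

{"xyz":[-10,-13,0],"spin":0.11},{"xyz":[-13,-12,0],"spin":0.1},{"xyz":[-13,-11,0],"spin":0.11},{"xyz":[-15,-9,0],"spin":0.11},
end [ 0.4522  0.0433  0.2276 -1.512 ]
```

Emit:
send_rows(
  steps=[
    {"xyz": [6,-16,0],"spin": 0.11},
    {"xyz": [5,-16,0],"spin": 0.11},
    {"xyz": [3,-17,0],"spin": 0.1},
    {"xyz": [1,-17,0],"spin": 0.11},
    {"xyz": [0,-17,-1],"spin": 0.11},
    {"xyz": [-3,-17,0],"spin": 0.11},
    {"xyz": [-4,-17,0],"spin": 0.1},
    {"xyz": [-6,-16,0],"spin": 0.11},
    {"xyz": [-8,-15,0],"spin": 0.11},
    {"xyz": [-10,-14,0],"spin": 0.11},
  ],
  fingers=60,
)

```text
time: 19.65
tool_pos: [0.5144, 0.017, 0.2263]
ee_rot: [-0.001, 0.971, 0.24, -0.002]
ft_force: [0.6, 0.1, 0.3]
gripper_width: 0.763
```

Emit:
send_rows(
  steps=[
    {"xyz": [-10,-13,0],"spin": 0.11},
    {"xyz": [-13,-12,0],"spin": 0.1},
    {"xyz": [-13,-11,0],"spin": 0.11},
    {"xyz": [-15,-9,0],"spin": 0.11},
    {"xyz": [0,0,0],"spin": 0},
    {"xyz": [0,0,15],"spin": 0},
    {"xyz": [0,0,15],"spin": 0},
    {"xyz": [0,0,15],"spin": 0},
    {"xyz": [0,0,0],"spin": 0},
  ],
)

```text
time: 20.55
tool_pos: [0.4509, 0.043, 0.1794]
ee_rot: [-0.0, 1.0, 0.029, -0.004]
ft_force: [-1.3, 0.0, -0.5]
gripper_width: 0.763
```

Emit:
send_rows(
  steps=[
    {"xyz": [0,0,8],"spin": 0},
    {"xyz": [0,0,9],"spin": 0},
    {"xyz": [0,0,9],"spin": 0},
    {"xyz": [0,0,9],"spin": 0},
    {"xyz": [0,0,0],"spin": 0},
  ],
)

```text
time: 21.05
tool_pos: [0.4518, 0.0432, 0.1469]
ee_rot: [-0.0, 1.0, 0.029, -0.001]
ft_force: [-0.3, 0.5, 0.1]
gripper_width: 0.766
```

Emit:
send_rows(
  steps=[
    {"xyz": [0,0,0],"spin": 0},
    {"xyz": [0,0,0],"spin": 0},
    {"xyz": [0,0,0],"spin": 0},
    {"xyz": [0,0,0],"spin": 0},
    {"xyz": [0,0,0],"spin": 0},
    {"xyz": [0,0,0],"spin": 0},
    {"xyz": [0,0,0],"spin": 0},
  ],
  fingers=255,
  grip_force=25,
)

```text
time: 21.75
tool_pos: [0.4529, 0.0432, 0.1487]
ee_rot: [0.0, 1.0, 0.029, 0.0]
ft_force: [0.3, -0.3, 0.5]
gripper_width: 0.234
```

```bash
python3 - <<'E'
from plan import *
p=pose(); print(manip.get_state()["ft_force"],p)
h=np.array([.582,.052]); r=p[:2]-h; print(np.hypot(*r)); e=np.array([.6062,-.0752])-h
T=np.arctan2(e[1],e[0])-np.arctan2(r[1],r[0]); T=T%(2*np.pi); print("angle",T)
w=[]; N=34
for i in range(1,N+1):
    t=T*i/N; c,s=np.cos(t),np.sin(t)
    q=h+np.array([c*r[0]-s*r[1],s*r[0]+c*r[1]]); w.append((*q,p[2],p[3]+t,1))
plan(w)
E
```

```text
[ 0.29029962 -0.31375813  0.49371774] [ 0.45289092  0.04317093  0.14872955 -1.51198244]
0.12941061077174051
angle 1.690522776555734
start [ 0.4529  0.0432  0.1487 -1.512 ]
{"xyz":[0,6,0],"spin":-0.05},{"xyz":[0,7,0],"spin":-0.05},{"xyz":[1,6,0],"spin":-0.05},{"xyz":[0,7,0],"spin":-0.05},{"xyz":[0,6,0],"spin":-0.05},{"xyz":[0,7,0],"spin":-0.05},{"xyz":[1,6,0],"spin":-0.05},{"xyz":[0,6,0],"spin":-0.05},{"xyz":[0,7,0],"spin":-0.05},{"xyz":[0,6,0],"spin":-0.05},

{"xyz":[0,7,0],"spin":-0.05},{"xyz":[1,6,0],"spin":-0.05},{"xyz":[0,7,0],"spin":-0.05},{"xyz":[0,6,0],"spin":-0.05},{"xyz":[0,6,0],"spin":-0.05},{"xyz":[0,7,0],"spin":-0.05},{"xyz":[0,6,0],"spin":-0.05},{"xyz":[1,7,0],"spin":-0.04},{"xyz":[0,6,0],"spin":-0.05},{"xyz":[0,7,0],"spin":-0.05},

{"xyz":[0,6,0],"spin":-0.05},{"xyz":[1,6,0],"spin":-0.05},{"xyz":[0,7,0],"spin":-0.05},{"xyz":[0,6,0],"spin":-0.05},{"xyz":[0,7,0],"spin":-0.05},{"xyz":[1,6,0],"spin":-0.05},{"xyz":[0,7,0],"spin":-0.05},{"xyz":[0,6,0],"spin":-0.05},{"xyz":[0,6,0],"spin":-0.05},{"xyz":[1,7,0],"spin":-0.05},

{"xyz":[0,6,0],"spin":-0.05},{"xyz":[0,7,0],"spin":-0.05},{"xyz":[0,6,0],"spin":-0.05},{"xyz":[0,7,0],"spin":-0.05},
end [ 0.6066 -0.0755  0.1487  0.178 ]
```

Emit:
send_rows(
  steps=[
    {"xyz": [0,6,0],"spin": -0.05},
    {"xyz": [0,7,0],"spin": -0.05},
    {"xyz": [1,6,0],"spin": -0.05},
    {"xyz": [0,7,0],"spin": -0.05},
    {"xyz": [0,6,0],"spin": -0.05},
    {"xyz": [0,7,0],"spin": -0.05},
    {"xyz": [1,6,0],"spin": -0.05},
    {"xyz": [0,6,0],"spin": -0.05},
    {"xyz": [0,7,0],"spin": -0.05},
    {"xyz": [0,6,0],"spin": -0.05},
  ],
)

```text
time: 22.75
tool_pos: [0.4729, -0.0172, 0.1487]
ee_rot: [-0.0, 0.961, 0.277, 0.001]
ft_force: [1.6, 1.4, -0.8]
gripper_width: 0.205
```

Emit:
send_rows(
  steps=[
    {"xyz": [0,7,0],"spin": -0.05},
    {"xyz": [1,6,0],"spin": -0.05},
    {"xyz": [0,7,0],"spin": -0.05},
    {"xyz": [0,6,0],"spin": -0.05},
    {"xyz": [0,6,0],"spin": -0.05},
    {"xyz": [0,7,0],"spin": -0.05},
    {"xyz": [0,6,0],"spin": -0.05},
    {"xyz": [1,7,0],"spin": -0.04},
    {"xyz": [0,6,0],"spin": -0.05},
    {"xyz": [0,7,0],"spin": -0.05},
  ],
)

```text
time: 23.75
tool_pos: [0.5195, -0.0612, 0.1487]
ee_rot: [-0.0, 0.865, 0.501, 0.0]
ft_force: [0.3, 3.1, 0.4]
gripper_width: 0.202
```

Emit:
send_rows(
  steps=[
    {"xyz": [0,6,0],"spin": -0.05},
    {"xyz": [1,6,0],"spin": -0.05},
    {"xyz": [0,7,0],"spin": -0.05},
    {"xyz": [0,6,0],"spin": -0.05},
    {"xyz": [0,7,0],"spin": -0.05},
    {"xyz": [1,6,0],"spin": -0.05},
    {"xyz": [0,7,0],"spin": -0.05},
    {"xyz": [0,6,0],"spin": -0.05},
    {"xyz": [0,6,0],"spin": -0.05},
    {"xyz": [0,0,0],"spin": 0},
  ],
)

```text
time: 24.75
tool_pos: [0.5744, -0.0773, 0.1488]
ee_rot: [0.0, 0.732, 0.681, 0.001]
ft_force: [1.4, 1.1, 0.4]
gripper_width: 0.207
```

Emit:
send_rows(
  steps=[
    {"xyz": [1,7,0],"spin": -0.05},
    {"xyz": [0,6,0],"spin": -0.05},
    {"xyz": [0,7,0],"spin": -0.05},
    {"xyz": [0,6,0],"spin": -0.05},
    {"xyz": [0,6,0],"spin": -0.05},
    {"xyz": [0,0,0],"spin": 0},
    {"xyz": [0,0,0],"spin": 0},
  ],
)

```text
time: 25.45
tool_pos: [0.606, -0.0748, 0.1484]
ee_rot: [0.0, 0.642, 0.767, 0.001]
ft_force: [3.2, 2.8, -1.7]
gripper_width: 0.208
```

```bash
python3 -c "
from plan import *
print(pose(), manip.get_state()['ft_force'])"
```

```text
[ 0.60600759 -0.07480761  0.14839253  0.17723342] [ 3.18428783  2.84260886 -1.69685461]
```

Emit:
send_rows(
  steps=[
    {"xyz": [0,1,0],"spin": 0},
    {"xyz": [0,1,0],"spin": 0},
    {"xyz": [0,0,0],"spin": 0},
  ],
)

```text
time: 25.75
tool_pos: [0.6062, -0.0748, 0.1484]
ee_rot: [-0.002, 0.641, 0.767, -0.001]
ft_force: [-5.4, 4.0, 3.0]
gripper_width: 0.203
```

Emit:
send_rows(
  steps=[
    {"xyz": [0,-1,0],"spin": 0},
    {"xyz": [0,0,0],"spin": 0},
    {"xyz": [0,0,0],"spin": 0},
    {"xyz": [0,0,0],"spin": 0},
    {"xyz": [0,0,-10],"spin": 0},
    {"xyz": [0,0,-20],"spin": 0},
    {"xyz": [0,0,-20],"spin": 0},
    {"xyz": [0,0,-30],"spin": 0},
    {"xyz": [0,0,-30],"spin": 0},
    {"xyz": [0,0,0],"spin": 0},
  ],
  fingers=60,
)

```text
time: 26.75
tool_pos: [0.6092, -0.0761, 0.2657]
ee_rot: [0.005, 0.641, 0.767, 0.002]
ft_force: [1.2, -0.5, 0.4]
gripper_width: 0.764
```

Emit:
send_rows(
  steps=[
    {"xyz": [-25,-10,0],"spin": 0},
    {"xyz": [-35,-10,0],"spin": 0},
    {"xyz": [-40,-10,0],"spin": 0},
    {"xyz": [-40,-10,0],"spin": 0},
    {"xyz": [-40,-10,0],"spin": 0},
    {"xyz": [-40,-10,0],"spin": 0},
    {"xyz": [-25,-10,0],"spin": 0},
    {"xyz": [0,0,0],"spin": 0},
    {"xyz": [0,0,0],"spin": 0},
  ],
)

```text
time: 27.65
tool_pos: [0.5808, -0.3292, 0.258]
ee_rot: [-0.001, 0.642, 0.767, 0.0]
ft_force: [0.4, 0.4, 0.1]
gripper_width: 0.764
```

```bash
python3 - <<'E'
from plan import *
from h import *
np.set_printoptions(precision=4,suppress=True)
print(pose(),manip.get_state()["ft_force"])
im=[]
for n,(x0,y0) in (("top",(250,120)),("side",(260,170))):
    a=cv2.cvtColor(eyes.snapshot(n),cv2.COLOR_RGB2BGR); cv2.imwrite(f"pics/{n}5.png",a)
    b=cv2.imread(f"pics/{n}0.png")
    for s in (b,a): im.append(cv2.resize(s[y0:y0+100,x0:x0+100],(400,400),interpolation=cv2.INTER_CUBIC)[:300 if n=="top" else 400][-300:])
    bx=(slice(178,196),slice(302,325)) if n=="top" else (slice(196,217),slice(303,322))
    for s in (b,a):
        m=(s[bx].max(2)<60); yy,xx=np.nonzero(m); print(n,"knob",xx.mean()+bx[1].start,yy.mean()+bx[0].start,m.sum())
cv2.imwrite("pics/c6.png",np.vstack([np.hstack(im[:2]),np.hstack(im[2:])]))
E
```

```text
[ 0.5808 -0.3292  0.258   0.1768] [0.4347 0.4461 0.0942]
top knob 312.2142857142857 185.60714285714286 28
top knob 312.36 185.68 25
side knob 311.84466019417476 206.35922330097088 103
side knob 311.87 206.2 100
```

View pics/c6.png

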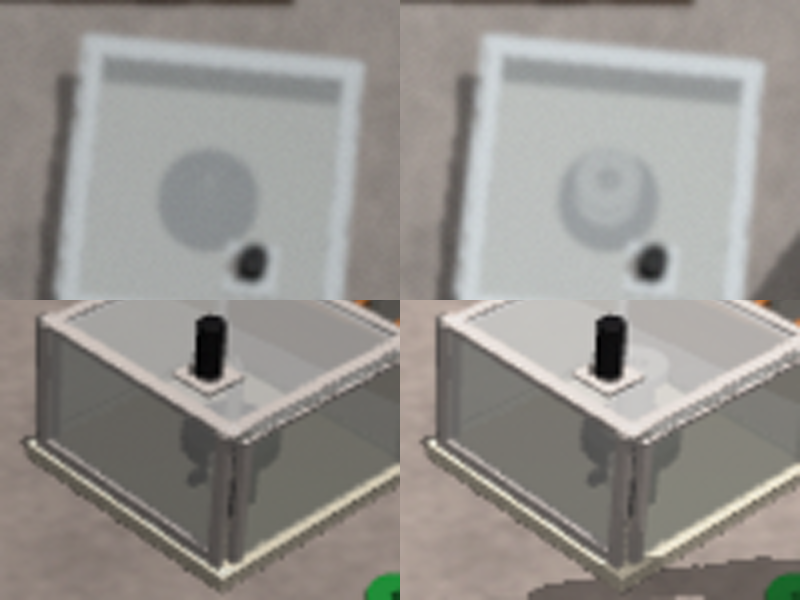

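The knob is back within 0.2 px of its shut position in both views, and the bobbin is seated on the spindle in the closed guard. The arm touches nothing, so I'm handing in.

```bash
python3 -c "
from rig import manip
print(manip.finish_job())"
```

```text
the job is handed in; nothing more can be done
None
```

The job is done and handed in at about 28 s of the 72 s allowed; the hand-in reports no verdict. I gripped the knob and swung the door about 1.7 rad open. I then lowered the steel bobbin onto the spindle without any contact force showing, released it on the seat, and led the door shut by its knob.

**Last checks:**
- **Door:** the knob is within 0.2 px (roughly 0.5 mm) of its starting shut position in both cameras.
- **Bobbin:** in the side view just after release, it matched the outline predicted for the seat height. In the final top view, through the roof, it stands upright and centred on the disc.
- **Arm:** it is clear of everything and the force reading is under 1 N.
- **Other loose things:** I only saw parts of them in later crops and did not measure them again. The arm felt no contact on its way past them.

**Disagreements:** the two cameras differed by about 2–4 mm on the spindle and bobbin. I cancelled most of this by measuring the spindle relative to the bobbin's position. While pulling the door open there was about 10 N of sideways force at the knob, because the hinge position I used was about 1 mm off. I moved it 1 mm for closing, and the force stayed under about 7 N.

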